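Set a board to its cut line on the sawing hook and hold it for the saw

TASK

The pine board is about to be sawn along its marker line for the amplifier's new wooden cheek. Keeping it flat on the sawing hook, bring it square against the hook's fence and slide it out past the hook's sawing end until the line stands about 5 mm clear of the end; most of the board then hangs out, so keep hold of it all the way so that it never tips. Finish while still holding it there, still and pressed down firmly on the hook, and leave the other things on the bench alone.

Things in the scene. Friction and masses are not known exactly. Their poses are not given: they have to be found in the camera images.
- board_mid (a point): centre of the loose pale pine board, 300 x 56 x 22 mm, 0.13 to 0.25 kg, flat on the sawing hook, a finger's breadth off the fence and a little askew. y: along it, +y to the inner end, which stays on the hook; x: across; z: up. It balances at this point: with it past the sawing end the board tips unless held. Can be gripped from above across its 56 mm, near the inner end.
- cut_line (a point): middle of the black marker line, 3 mm wide, square across the board's top and down its sides; the point is on the top face, half-way across, 35 mm from the board's centre towards the inner end (115 mm from that end). Axes as the board. Grey hatching on the outer side of the line marks the waste.
- saw_hook: fixed wooden platform 260 (y) x 170 (x) x 45 mm high; origin at the centre of its underside. Sawing end: -y, to the robot's right. On top at the far side a fence 7 mm high, 24 wide, its face at x = +50 mm facing -x, all along but the last 22 mm at the sawing end. Lower than the board: a finger can stand over it, tips 9 mm or more above the platform. A firm press for sawing is about 10 N.
- hook_end (a point): point on the platform's top (45 mm above the bench) where the line of the fence face meets the sawing end. Axes as the hook: -y outward past the end, x towards the fence, z up. With the board square against the fence cut_line is at x = -28 mm, z = +22 mm from here; with the line 5 mm clear of the end, y = -5 mm.
- gents_saw: bystander: a back saw with a turned wooden handle and brass back, 310 mm long, lying flat on the bench; origin under the front part of its back, x along its length
- try_square: bystander: a try square, wooden stock 110 mm and steel blade 150 mm, lying flat; origin under the middle of the stock
- multimeter: bystander: a grey hand multimeter 155 x 80 x 34 mm lying on its back; origin under its centre
- parts_tray: bystander: an empty blue plastic tray 160 x 110 x 45 mm; origin under its centre

How it is judged:
At the end, for the whole second after the job is handed in: The marker line's centre is 1 to 10 mm past the sawing end; the board is within 4 mm of the fence, square to within 2 degrees, flat on the hook (within 4 mm and 2 degrees) and still; the fingers are holding it (over 2 N) and it bears down on the hook's platform with more than 5 N (y of cut_line in the frame of hook_end between -0.01 and -0.001 m and x of cut_line in the frame of hook_end above -0.032 m and z of cut_line in the frame of hook_end between 0.018 and 0.026 m and angle between the y axis of cut_line and the y axis of hook_end, either way round below 0.035 rad and angle between board_mid's own z axis and vertical below 0.035 rad and linear speed of pine_board below 0.01 m/s and contact force between the fingers and pine_board above 2 N and contact force between pine_board and saw_hook_c0 above 5 N); the arm keeps its last pose, push and grip.
It fails at once if the board tips by more than 7 degrees (angle between board_mid's own z axis and vertical above 0.12 rad).
It fails at once if the board is lifted off the hook by more than 15 mm (z of cut_line in the frame of hook_end above 0.037 m).
It fails at once if a bystander is shifted by more than 25 mm (distance of any of gents_saw, try_square, multimeter, parts_tray from where it was at the start of the episode above 0.025 m).
It also fails if it takes over 32 s, if anything falls off the work surface, if the arm or the gripper's body presses on something with over 40 N, if the wrist force passes 120 N, or if a joint passes its speed limit or range.

ROBOT

A 6-joint arm with a two-finger parallel gripper is mounted at the origin on the work surface. World frame = base frame: x ahead of the robot, y to its left, z up, the work surface at z = 0. Lengths are in m, angles in rad, forces in N, time in s.
With the tool pointing down it reaches from about 0.3 to 0.775 m from the base axis. Payload 14.6 kg.
Tool frame: the origin (TCP) lies at the very end of the fingers, on their centre line; the grasp point (between the pads) lies 19 mm behind it (env.tcp_to_grasp is the distance from the TCP to the grasp point, in m); y points along the fingers, z is the direction in which the jaws open and shut, and the axes are right-handed (so a half turn about y gives the same grasp; the last joint's range is limited). The gripper opens to 85 mm and grips with 20 to 120 N. Pads are 22 mm wide; open, the fingers measure 114 mm over their backs; the gripper's body (76 mm by 85 mm) begins 54 mm behind the grasp point. The pads swing forward as they close: fully open they stand 13 mm farther back than shut.
Start: joints at [-1.394, 0.3, 1.521, -0, 1.321, -0.067], TCP at [0.133, -0.534, 0.231] pointing down, gripper open.
Joint ranges: [-3.03, 3.03], [-0.79, 2.21], [0.23, 2.52], [-1.04, 4.18], [0, 3.07], [-2.55, 2.55]. Speed limits (rad/s): [2.22, 2.22, 2.57, 3.14, 3.14, 3.14].

INTERFACE

Orientations are given as a unit quaternion [w, x, y, z].
In Python, from station import env, eyes gives the robot as it stands.
- The arm moves only by the shell command python3 -m jog 'ROWS'. ROWS is JSON, a list of rows, each a list of 5 numbers: the shift along the world's x, y, z in mm, then the turn about the world's z in rad, then the opening, from 0 (shut) to 1 (fully open). A call has exactly 8 rows; each row shifts and turns the commanded pose from where the row before left it; what a row does not reach is not made up. A row lasts 1/10 s, in which the tool goes at most 50 mm and 8.59 degrees, less where a joint would pass 70% of its speed; a pose out of reach is approached as far as the arm can. A call is refused whole if a number of a shift passes 50 or a number of a turn 0.15, either way. A call with a gripper value outside its range is refused whole. The fingers move at their own pace and stop on an object; the grip force is fixed at half the most. Time passes only in rows, so rows that do not move let the fingers close, or fill a call up. It gives the time, the measured TCP pose, the force and the opening at its end, in the units of the state.
- env.state(): the state, without advancing time (a new reading comes with each control period).
- eyes.read_camera(name): name is "scene" or "top"; returns a dict with "frame" (384x512x3 uint8, red, green, blue), "intrinsics" (3x3 intrinsics, pixels), "k1" (the pictures are not rectified: a ray, as slopes to the right and down, at radius r is drawn at 1 + k1 r^2 times it, then the intrinsics apply), "extrinsics" (4x4, takes a point from camera to world coordinates). Camera axes: x right, y up, looking along -z (the intrinsics and any distortion apply to the point x, -y, -z); pixel columns grow to the right and rows downward; lengths in m; the calibration is good to about 2 mm. A picture is of the moment at which its call begins. There is no depth.
- env.job_done(): hands the job in, once; it reports no verdict.
The state is a dict: "t": time; "joint_pos": joint angles; "qvel": joint speeds; "effort": joint torques, N m; "tcp_pos": TCP position; "tool_rot": TCP orientation; "wrist_force": force on the tool from outside, world axes, zero at the start; "moment": the same for the moment, N m; "grip_width": finger opening in m.
Only numpy, scipy, OpenCV 4.12 (cv2) and the standard library are available. Lean on these libraries where they do the work, as an engineer would, in place of code of your own. Each camera call takes 0.05 s, during which the arm holds its last target. There are 200 camera calls.

## Working session

There is one attempt and no reset: what is moved stays moved. The work goes in short steps, Python scripts to look and compute and a shell command to move; the robot and the scene stay as the last step left them, time stands still between calls to the robot, and variables do not carry over. Pictures are saved under pics/ and viewed, about 8 in all and at most 12, crops included, and the job is handed in when it is done.

```bash
mkdir -p pics; ls; cat > h.py <<'E'
import numpy as np, cv2
from station import env, eyes
def snap(name, fn=None):
    c=eyes.read_camera(name)
    if fn: cv2.imwrite('pics/'+fn, c['frame'][:,:,::-1])
    return c
def ray(c,u,v):
    K=np.array(c['intrinsics']);k1=c['k1']
    x=(u-K[0,2])/K[0,0]; y=(v-K[1,2])/K[1,1]
    rd=np.hypot(x,y); r=rd
    for _ in range(30): r=rd/(1+k1*r*r)
    s=1/(1+k1*r*r)
    T=np.array(c['extrinsics']); return T[:3,3], T[:3,:3]@np.array([x*s,-y*s,-1.])
def onz(c,u,v,z):
    o,d=ray(c,u,v); return o+d*(z-o[2])/d[2]
E
python3 - <<'E'
from h import *
for n in ('top','scene'):
    c=snap(n,n+'1.png'); print(n,c['k1'],np.round(c['extrinsics'],3).tolist(),np.round(c['intrinsics'],1).tolist())
print(env.state())
E
```

```text
pics
top -0.17463145973961244 [[0.018, 0.993, -0.113, 0.425], [-1.0, 0.018, -0.003, -0.004], [-0.001, 0.113, 0.994, 1.504], [0.0, 0.0, 0.0, 1.0]] [[465.2, 0.0, 257.0], [0.0, 465.2, 191.7], [0.0, 0.0, 1.0]]
scene 0.02487335497140525 [[0.655, -0.466, 0.595, 1.269], [0.756, 0.42, -0.503, -0.596], [-0.016, 0.779, 0.627, 0.825], [0.0, 0.0, 0.0, 1.0]] [[360.1, 0.0, 258.5], [0.0, 360.1, 195.2], [0.0, 0.0, 1.0]]
{'t': 0.1, 'joint_pos': array([-1.39360718e+00,  3.00394406e-01,  1.52150084e+00,  2.64138966e-05,
        1.32070814e+00, -6.66231151e-02]), 'qvel': array([-1.89406297e-03, -1.04266555e-04, -3.51491416e-04,  8.95853262e-05,
       -2.10215933e-04, -1.48387374e-03]), 'effort': array([ 9.35783828e-04, -5.44374990e+01, -3.62370801e+01,  2.57859611e-06,
        3.06968519e-03,  2.36429184e-05]), 'tcp_pos': array([ 0.13272703, -0.5335347 ,  0.23079733]), 'tool_rot': array([ 0.08597428, -0.08599571,  0.70221658, -0.70150198]), 'wrist_force': array([-0.08493456,  0.15556738,  1.08010626]), 'moment': array([ 0.00201618, -0.00801134, -0.03581501]), 'grip_width': 0.08536817454427448}
```

View pics/top1.png

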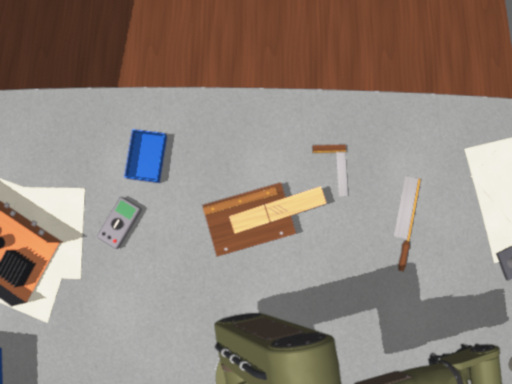

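View pics/scene1.png

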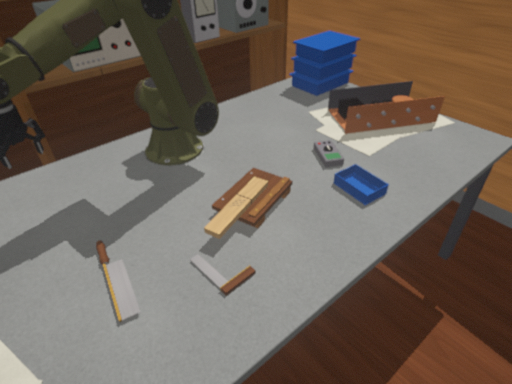

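The board is on the hook, with its outer end at about (326,193), its inner end at about (231,225) and the line near (268,213). The hook spans about (203..300, 183..255), with the sawing end on the right. The square's blade at (343,195) lies below the board's path, and the board passes 45 mm over it. Next I'll measure.

```bash
cat >> h.py <<'E'
def rect(c,mask,z):
    cs=max(cv2.findContours(mask,cv2.RETR_EXTERNAL,cv2.CHAIN_APPROX_NONE)[0],key=cv2.contourArea)
    P=np.array([onz(c,*p[0],z)[:2] for p in cs])*1000
    return P, cv2.minAreaRect(P.astype(np.float32))
def boardmask(c):
    h=cv2.cvtColor(c['frame'],cv2.COLOR_RGB2HSV)
    m=cv2.inRange(h,(12,60,165),(32,255,255)); m[:,:190]=0;m[:,375:]=0;m[:150]=0;m[270:]=0
    return cv2.morphologyEx(m,cv2.MORPH_CLOSE,np.ones((5,5),np.uint8))
def hookmask(c):
    h=cv2.cvtColor(c['frame'],cv2.COLOR_RGB2HSV)
    m=cv2.inRange(h,(0,70,30),(35,255,255)); m[:,:190]=0;m[:,375:]=0;m[:165]=0;m[275:]=0
    m[:, 305:]=0
    return m
E
python3 - <<'E'
from h import *
c=snap('top')
mb=boardmask(c); P,r=rect(c,mb,.067); print('board',r,cv2.boxPoints(r).round(1).tolist())
m=hookmask(c)&~cv2.dilate(mb,np.ones((3,3),np.uint8)); m2=hookmask(c)
P,r=rect(c,m2,.045); print('hook',r,cv2.boxPoints(r).round(1).tolist())
f=c['frame'][165:270,190:345].copy()
a=cv2.resize(f,None,fx=5,fy=5,interpolation=cv2.INTER_CUBIC)[:,:,::-1].copy()
cv2.imwrite('pics/crop1.png',a)
E
```

```text
board ((533.9600830078125, -64.09140014648438), (60.44526672363281, 303.1384582519531), 19.185129165649414) [[455.6000061035156, 69.0999984741211], [555.2000122070312, -217.1999969482422], [612.2999877929688, -197.3000030517578], [512.7000122070312, 89.0]]
hook ((513.3343505859375, -4.233001708984375), (168.32179260253906, 322.092529296875), 17.082332611083984) [[385.6000061035156, 125.0], [480.20001220703125, -182.89999389648438], [641.0999755859375, -133.5], [546.5, 174.39999389648438]]
```

View pics/crop1.png

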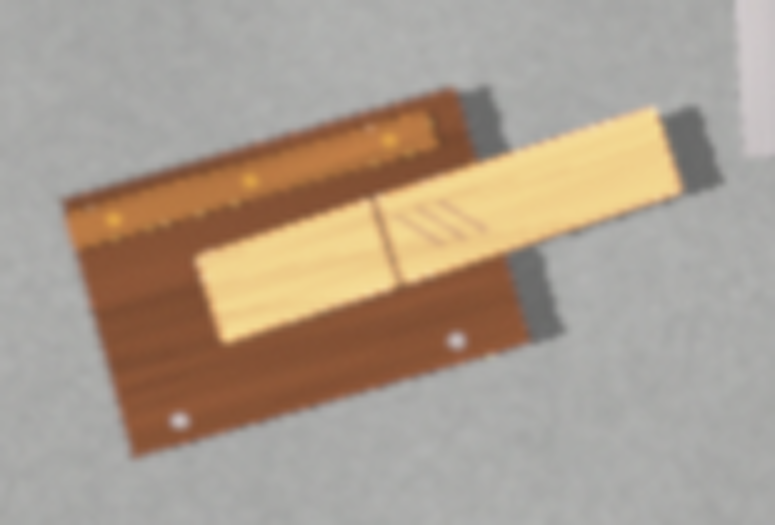

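The crop shows the hook's four top corners at crop pixels (64,200), (133,457), (530,343) and (458,88). The fence face runs from (80,247) to (437,150). The marker line runs from (376,197) to (402,284), about 110 px inside the sawing end.

```bash
cat >> h.py <<'E'
def crop(c,p,z): return onz(c,(p[0]+.5)/5-.5+190,(p[1]+.5)/5-.5+165,z)[:2]*1000
E
python3 - <<'E'
from h import *
c=snap('top')
H=np.array([crop(c,p,.045) for p in ((64,200),(133,457),(530,343),(458,88))])
print('hook',H.round(1).tolist())
for i in range(4):
    e=H[(i+1)%4]-H[i]; print(np.linalg.norm(e).round(1),np.degrees(np.arctan2(e[1],e[0])).round(2))
r=cv2.minAreaRect(H.astype(np.float32)); print(r)
B=np.array([crop(c,p,.067) for p in ((195,256),(222,344),(683,191),(655,106))])
print('board',B.round(1).tolist(),B.mean(0))
for i in range(4):
    e=B[(i+1)%4]-B[i]; print(np.linalg.norm(e).round(1),np.degrees(np.arctan2(e[1],e[0])).round(2))
cl=np.array([crop(c,p,.067) for p in ((376,197),(402,284))]); print('line',cl,cl.mean(0))
F=np.array([crop(c,p,.052) for p in ((80,247),(437,150))]); print('fence',F)
for a in (16.0,16.5,17):
    t=np.radians(a); X=np.array([np.cos(t),np.sin(t)]);Y=np.array([-np.sin(t),np.cos(t)])
    hc=H.mean(0); he=hc+50*X-130*Y
    print(a,'hook_end',he.round(1),'line',((cl.mean(0)-he)@X).round(1),((cl.mean(0)-he)@Y).round(1),'fence',((F-he)@X).round(1),'board corners',np.c_[(B-he)@X,(B-he)@Y].round(1).tolist())
# jaw axis yaw
from scipy.spatial.transform import Rotation as R
q=env.state()['tool_rot']; print(R.from_quat(np.r_[q[1:],q[0]]).as_matrix().round(3))
E
```

```text
hook [[546.5, 171.6], [386.2, 123.9], [461.8, -123.1], [622.1, -75.9]]
167.2 -163.41
258.3 -72.97
167.1 16.41
258.8 107.0
((504.15765380859375, 23.959152221679688), (167.22537231445312, 260.0272216796875), 16.99732780456543)
board [[511.4, 86.6], [457.3, 68.6], [557.1, -215.9], [610.1, -198.2]] [533.9742883  -64.73742767]
56.9 -161.64
301.5 -70.69
55.9 18.46
301.4 109.12
line [[550.05454477 -24.80993386]
 [496.39122493 -41.75319694]] [523.22288485 -33.2815654 ]
fence [[516.52457833 159.8114916 ]
 [581.65792039 -62.85938437]]
16.0 hook_end [588.  -87.1] line -47.5 69.6 fence [-0.7  0.5] board corners [[-25.8, 188.1], [-82.7, 185.7], [-65.3, -115.3], [-9.4, -112.9]]
16.5 hook_end [589.  -86.4] line -48.0 69.6 fence [ 0.4 -0.4] board corners [[-25.3, 187.8], [-82.2, 186.0], [-67.4, -115.2], [-11.6, -113.3]]
17 hook_end [590.  -85.6] line -48.5 69.6 fence [ 1.5 -1.3] board corners [[-24.8, 187.6], [-81.7, 186.3], [-69.6, -115.0], [-13.7, -113.6]]
[[-0.97  -0.     0.241]
 [-0.241  0.001 -0.97 ]
 [-0.    -1.    -0.001]]
```

```bash
python3 -m jog '[[23,35.7,0,0.104,1],[23,35.7,0,0.104,1],[23,35.7,0,0.104,1],[23,35.7,0,0.104,1],[23,35.7,0,0.104,1],[23,35.7,0,0.104,1],[23,35.7,0,0.104,1],[23,35.7,0,0.104,1]]'
```

```text
t: 1.0
tcp_pos: [0.3173, -0.2465, 0.2314]
tool_rot: [-0.364, 0.363, -0.606, 0.607]
wrist_force: [1.7, -0.2, -0.6]
grip_width: 0.085
```

```bash
python3 -m jog '[[23,35.7,-12,0.104,1],[23,35.7,-12,0.104,1],[23,35.7,-12,0.104,1],[23,35.7,-12,0.104,1],[23,35.7,-12,0.104,1],[23,35.7,-12,0.104,1],[23,35.7,-12,0.104,1],[23,35.7,-12,0.104,1]]'
```

```text
t: 1.8
tcp_pos: [0.5014, 0.0392, 0.1347]
tool_rot: [0.578, -0.578, 0.408, -0.408]
wrist_force: [0.1, -1.3, -0.3]
grip_width: 0.0856
```

```bash
cat >> h.py <<'E'
from scipy.spatial.transform import Rotation as R
def st():
    s=env.state();q=s['tool_rot'];M=R.from_quat(np.r_[q[1:],q[0]]).as_matrix()
    a=np.degrees(np.arctan2(M[1,2],M[0,2]))
    print('t',round(s['t'],2),'tcp',(s['tcp_pos']*1000).round(1),'jaw',a.round(2),'axis',M[:,1].round(3),'F',s['wrist_force'].round(1),'M',s['moment'].round(2),'w',round(s['grip_width'],4))
E
python3 - <<'E'
from h import *
st()
a=snap('top'); b=snap('scene')
A=cv2.resize(a['frame'][165:270,190:345],None,fx=4,fy=4,interpolation=cv2.INTER_CUBIC)
B=cv2.resize(b['frame'][100:260,180:340],None,fx=3.75,fy=3.75,interpolation=cv2.INTER_CUBIC)
cv2.imwrite('pics/s2.png',B[:,:,::-1])
E
```

```text
t 1.8 tcp [501.4  39.2 134.7] jaw 19.57 axis [ 0. -0. -1.] F [ 0.1 -1.3 -0.3] M [-0.04 -0.03 -0.01] w 0.0856
```

View pics/s2.png

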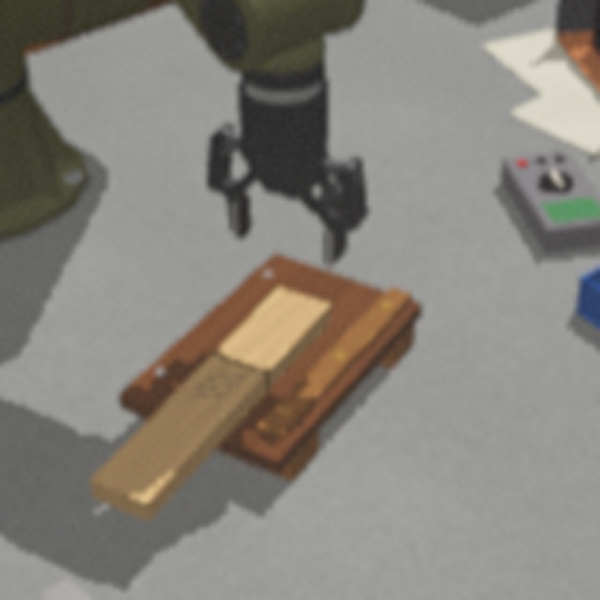

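```bash
python3 -m jog '[[-2.5,-1.5,-14,-0.009,1],[0,0,-14,0,1],[0,0,-14,0,1],[0,0,-14,0,1],[0,0,-12,0,1],[0,0,-8,0,1],[0,0,-3,0,1],[0,0,0,0,1]]'; python3 - <<'E'
from h import *
st()
b=snap('scene')
B=cv2.resize(b['frame'][140:260,190:310],None,fx=5,fy=5,interpolation=cv2.INTER_CUBIC)
cv2.imwrite('pics/s3.png',B[:,:,::-1])
E
```

```text
t: 2.7
tcp_pos: [0.4982, 0.0359, 0.0562]
tool_rot: [-0.575, 0.575, -0.412, 0.412]
wrist_force: [-1.2, -0.5, 0.1]
grip_width: 0.0854
t 2.7 tcp [498.2  35.9  56.2] jaw 18.78 axis [-0. -0. -1.] F [-1.2 -0.5  0.1] M [0.02 0.04 0.02] w 0.0854
```

View pics/s3.png

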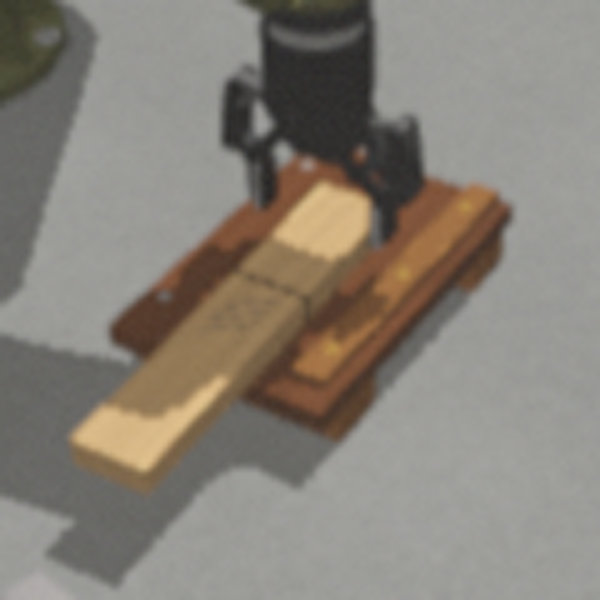

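```bash
python3 -m jog '[[0,0,0,0,0],[0,0,0,0,0],[0,0,0,0,0],[0,0,0,0,0],[0,0,0,0,0],[0,0,0,0,0],[0,0,0,0,0],[0,0,0,0,0]]'; python3 - <<'E'
from h import *
st()
b=snap('scene'); a=snap('top')
B=cv2.resize(b['frame'][150:220,205:305],None,fx=8,fy=8,interpolation=cv2.INTER_CUBIC)
cv2.imwrite('pics/s4.png',B[:,:,::-1])
K=b['intrinsics'];T=np.linalg.inv(b['extrinsics'])
def proj(p):
    q=T@np.r_[p,1]; x,y=q[0]/-q[2],-q[1]/-q[2]; s=1+b['k1']*(x*x+y*y)
    return K[0][0]*x*s+K[0][2],K[1][1]*y*s+K[1][2]
t=np.radians(18.8);X=np.array([np.cos(t),np.sin(t),0]);p=env.state()['tcp_pos']
for z in (.055,.06,.065):
  for d in (.028,.042):
    q=p+X*d; q[2]=z; u,v=proj(q); print(z,d,'crop',((u-205+.5)*8-.5,(v-150+.5)*8-.5))
E
```

```text
t: 3.55
tcp_pos: [0.4986, 0.036, 0.0572]
tool_rot: [0.575, -0.575, 0.411, -0.412]
wrist_force: [-3.6, -0.3, 8.9]
grip_width: 0.0538
t 3.55 tcp [498.6  36.   57.2] jaw 18.8 axis [ 0.001 -0.    -1.   ] F [-3.6 -0.3  8.9] M [-0.04  0.63  0.03] w 0.0538
0.055 0.028 crop (np.float64(452.9942516530414), np.float64(327.409418051913))
0.055 0.042 crop (np.float64(481.14122725821017), np.float64(337.1665303079326))
0.06 0.028 crop (np.float64(452.86544885330704), np.float64(318.29698503877717))
0.06 0.042 crop (np.float64(481.08314493234866), np.float64(328.0374610161839))
0.065 0.028 crop (np.float64(452.73600534921616), np.float64(309.13842902413694))
0.065 0.042 crop (np.float64(481.02479264082604), np.float64(318.86198923860707))
```

View pics/s4.png

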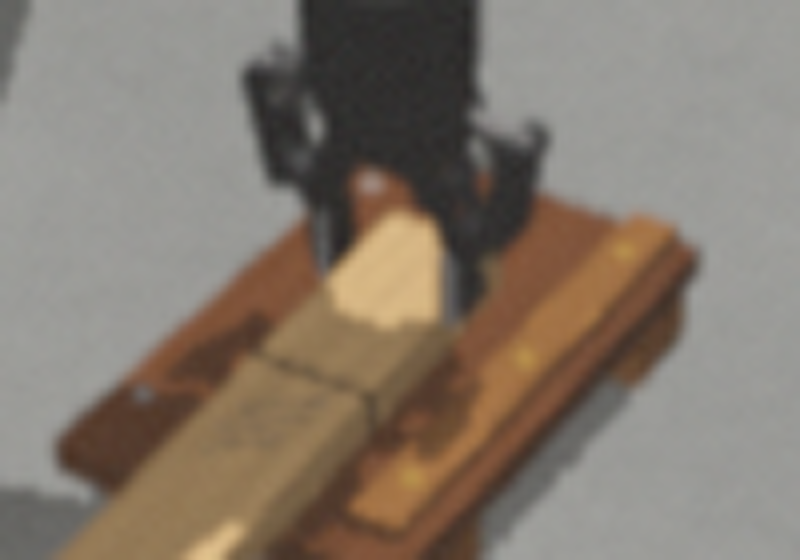

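The board is gripped: the opening reads 53.8 mm, and the far fingertip is at crop (455,325), which puts it at about z 56 mm, clear of the fence. Pads swinging forward are pressing the board down with about 9 N. Next I'll square it and move it towards the fence.

```bash
python3 -m jog '[[2.4,0.7,0,-0.009,0],[2.4,0.7,0,-0.009,0],[2.4,0.7,0,-0.009,0],[2.4,0.7,0,-0.008,0],[2.4,0.7,0,0,0],[2.4,0.7,0,0,0],[2.4,0.7,0,0,0],[2.4,0.7,0,0,0]]'; cat >> h.py <<'E'
def look(fn=None):
    st(); c=snap('top')
    P,r=rect(c,boardmask(c),.067); b=cv2.boxPoints(r); print('board',np.round(r[0],1),np.round(r[1],1),round(r[2],2))
    if fn: cv2.imwrite('pics/'+fn,cv2.resize(c['frame'][165:270,190:345],None,fx=5,fy=5,interpolation=cv2.INTER_CUBIC)[:,:,::-1])
    return c
E
python3 - <<'E'
from h import *
look('t5.png')
E
```

```text
t: 4.45
tcp_pos: [0.5177, 0.0415, 0.0572]
tool_rot: [0.568, -0.567, 0.422, -0.422]
wrist_force: [-3.8, -0.7, 9.9]
grip_width: 0.0538
t 4.45 tcp [517.7  41.5  57.2] jaw 16.77 axis [ 0.001 -0.    -1.   ] F [-3.8 -0.7  9.9] M [-0.25  0.76 -0.3 ] w 0.0538
board [ 577.8 -108.9] [ 82.6 195.2] 16.1
```

View pics/t5.png

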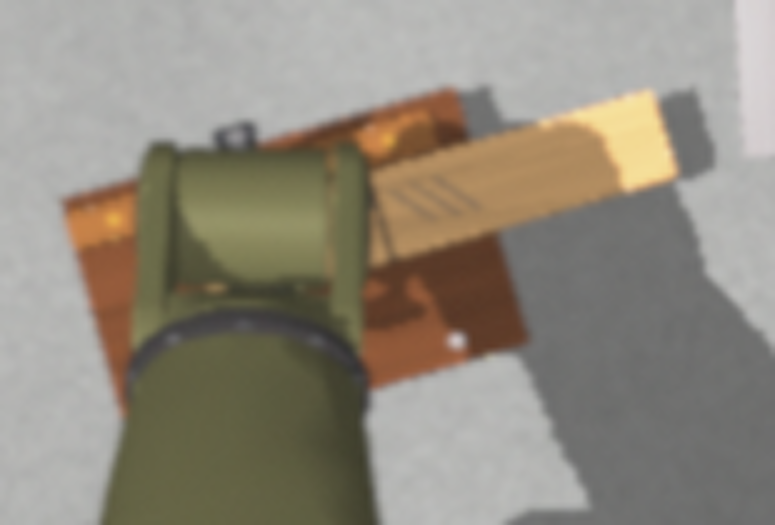

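The arm now covers the inner part of the hook. The outer end's corners are at crop (655,89) and (680,176). The board's near edge runs through (400,262) to (680,176).

```bash
cat >> h.py <<'E'
t_=np.radians(16.8);XH=np.array([np.cos(t_),np.sin(t_)]);YH=np.array([-np.sin(t_),np.cos(t_)]);HE=np.array([589.4,-86.])
def rel(p): return np.array([(p-HE)@XH,(p-HE)@YH]).round(1)
E
python3 - <<'E'
from h import *
c=snap('top')
for p in ((655,89),(680,176),(400,262),(540,123),(378,173)): w=crop(c,p,.067); print(p,w.round(1),rel(w))
print('tcp',rel(env.state()['tcp_pos'][:2]*1000))
E
```

```text
(655, 89) [ 620.8 -198.2] [  -2.4 -116.5]
(680, 176) [ 566.4 -214. ] [ -59.  -115.9]
(400, 262) [510.  -40.3] [-62.8  66.7]
(540, 123) [ 598.1 -126.2] [ -3.3 -41. ]
(378, 173) [565.  -25.8] [-5.9 64.7]
tcp [-31.4 142.8]
```

```bash
python3 -m jog '[[0.7,0.2,0,0,0],[0.7,0.2,0,0,0],[0.7,0.2,0,0,0],[0.7,0.2,0,0,0],[0,0,0,0,0],[0,0,0,0,0],[0,0,0,0,0],[0,0,0,0,0]]'; python3 -c "
from h import *
st()"; python3 -m jog '[[0.5,0.15,0,0,0],[0.5,0.15,0,0,0],[0.5,0.15,0,0,0],[0,0,0,0,0],[0,0,0,0,0],[0,0,0,0,0],[0,0,0,0,0],[0,0,0,0,0]]'; python3 -c "
from h import *
st()"
```

```text
t: 5.35
tcp_pos: [0.5206, 0.0423, 0.0572]
tool_rot: [0.568, -0.567, 0.421, -0.422]
wrist_force: [-3.0, -1.6, 8.4]
grip_width: 0.0542
t 5.35 tcp [520.6  42.3  57.2] jaw 16.77 axis [ 0.001 -0.    -1.   ] F [-3.  -1.6  8.4] M [-0.13  0.51 -0.24] w 0.0542
t: 6.15
tcp_pos: [0.522, 0.0427, 0.0572]
tool_rot: [0.568, -0.567, 0.422, -0.422]
wrist_force: [-3.3, -1.6, 9.2]
grip_width: 0.0536
t 6.15 tcp [522.   42.7  57.2] jaw 16.77 axis [ 0.001 -0.    -1.   ] F [-3.3 -1.6  9.2] M [-0.21  0.66 -0.25] w 0.0536
```

```bash
for i in 1; do python3 -m jog '[[0.5,0.15,0,0,0],[0.5,0.15,0,0,0],[0.5,0.15,0,0,0],[0,0,0,0,0],[0,0,0,0,0],[0,0,0,0,0],[0,0,0,0,0],[0,0,0,0,0]]'; done; python3 -c "
from h import *
st()"; python3 -m jog '[[0.5,0.15,0,0,0],[0.5,0.15,0,0,0],[0.5,0.15,0,0,0],[0,0,0,0,0],[0,0,0,0,0],[0,0,0,0,0],[0,0,0,0,0],[0,0,0,0,0]]'; python3 -c "
from h import *
look('t6.png')"
```

```text
t: 6.95
tcp_pos: [0.5224, 0.0429, 0.0571]
tool_rot: [-0.567, 0.568, -0.422, 0.421]
wrist_force: [-14.5, -4.6, 16.3]
grip_width: 0.0536
t 6.95 tcp [522.4  42.9  57.1] jaw 16.75 axis [-0.002 -0.    -1.   ] F [-14.5  -4.6  16.3] M [-0.66  2.18 -0.36] w 0.0536
t: 7.75
tcp_pos: [0.5226, 0.043, 0.0571]
tool_rot: [-0.566, 0.569, -0.423, 0.42]
wrist_force: [-27.0, -8.7, 27.2]
grip_width: 0.0537
t 7.75 tcp [522.6  43.   57.1] jaw 16.76 axis [-0.006 -0.001 -1.   ] F [-27.   -8.7  27.2] M [-1.32  4.21 -0.38] w 0.0537
board [ 578. -108.] [ 77.  196.7] 15.15
```

View pics/t6.png

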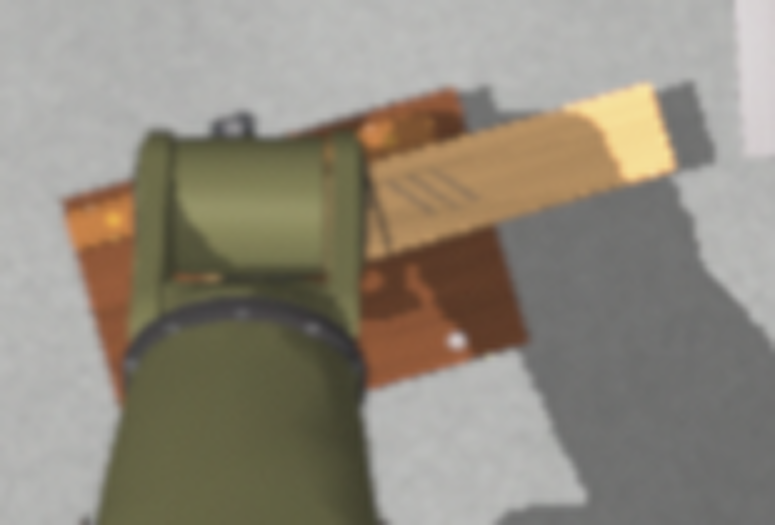

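```bash
python3 -m jog '[[-0.6,-0.2,0,0,0],[-0.6,-0.2,0,0,0],[-0.5,-0.1,0,0,0],[1.5,-5,0,0,0],[1.5,-5,0,0,0],[1.5,-5,0,0,0],[1.5,-5,0,0,0],[0,0,0,0,0]]'; python3 - <<'E'
from h import *
st()
c=snap('top')
for p in ((652,84),(677,168),(388,252),(540,119)): w=crop(c,p,.067); print(p,w.round(1),rel(w))
E
```

```text
t: 8.6
tcp_pos: [0.5281, 0.0242, 0.0571]
tool_rot: [0.568, -0.567, 0.423, -0.421]
wrist_force: [-14.9, 9.3, 16.9]
grip_width: 0.0539
t 8.6 tcp [528.1  24.2  57.1] jaw 16.76 axis [-0.002  0.002 -1.   ] F [-14.9   9.3  16.9] M [ 1.58  2.28 -0.38] w 0.0539
(652, 84) [ 623.9 -196.3] [   1.2 -115.6]
(677, 168) [ 571.4 -212.1] [ -53.7 -115.5]
(388, 252) [516.  -32.8] [-54.8  72.1]
(540, 119) [ 600.6 -126.2] [ -0.9 -41.7]
```

```bash
python3 -m jog '[[-0.6,-0.2,0,0,0],[1.2,-4,0,0,0],[1.2,-4,0,0,0],[1.2,-4,0,0,0],[1.2,-4,0,0,0],[1.2,-4,0,0,0],[1.2,-4,0,0,0],[0,0,0,0,0]]'; python3 - <<'E'
from h import *
st(); print(rel(env.state()['tcp_pos'][:2]*1000))
E
```

```text
t: 9.45
tcp_pos: [0.5356, -0.0005, 0.0572]
tool_rot: [0.568, -0.567, 0.422, -0.422]
wrist_force: [-6.8, 4.6, 11.3]
grip_width: 0.0539
t 9.45 tcp [ 5.356e+02 -5.000e-01  5.720e+01] jaw 16.77 axis [-0.     0.001 -1.   ] F [-6.8  4.6 11.3] M [ 0.76  1.02 -0.22] w 0.0539
[-26.8  97.3]
```

```bash
python3 -m jog '[[1.2,-4,0,0,0],[1.2,-4,0,0,0],[1.2,-4,0,0,0],[1.2,-4,0,0,0],[1.2,-4,0,0,0],[1.2,-4,0,0,0],[0,0,0,0,0],[0,0,0,0,0]]'; python3 - <<'E'
from h import *
c=look(); print(rel(env.state()['tcp_pos'][:2]*1000))
cv2.imwrite('pics/t7.png',cv2.resize(c['frame'][165:270,230:375],None,fx=5,fy=5,interpolation=cv2.INTER_CUBIC)[:,:,::-1])
b=snap('scene')
cv2.imwrite('pics/s7.png',cv2.resize(b['frame'][150:250,190:310],None,fx=6,fy=6,interpolation=cv2.INTER_CUBIC)[:,:,::-1])
E
```

```text
t: 10.25
tcp_pos: [0.5431, -0.0247, 0.0572]
tool_rot: [0.568, -0.567, 0.422, -0.422]
wrist_force: [-3.5, 1.4, 9.0]
grip_width: 0.054
t 10.25 tcp [543.1 -24.7  57.2] jaw 16.79 axis [ 0.001  0.    -1.   ] F [-3.5  1.4  9. ] M [ 0.43  0.68 -0.06] w 0.054
board [ 592.8 -185.3] [ 58.2 180.8] 17.0
[-26.6  72. ]
```

View pics/t7.png

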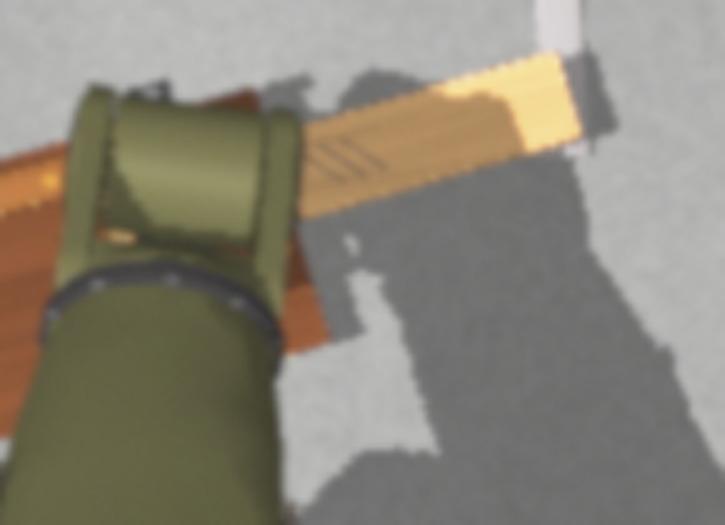

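View pics/s7.png

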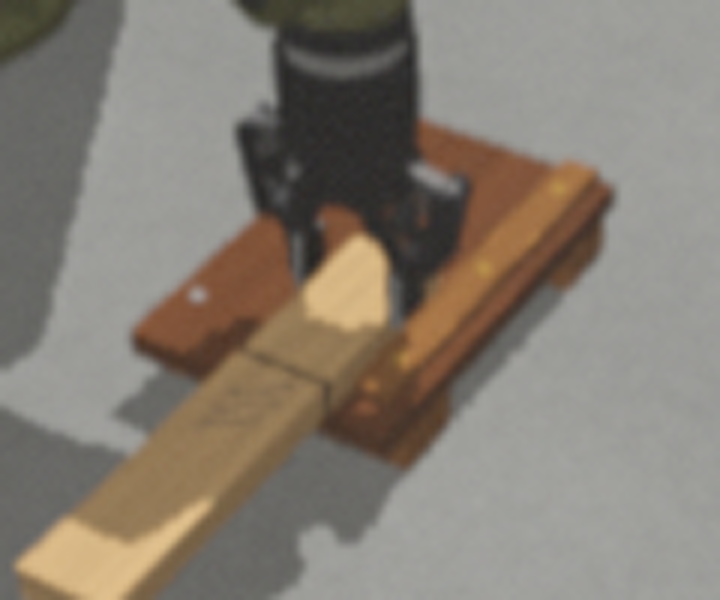

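In the top view the outer corners are at crop (558,53) and (582,137). In the scene view the line runs from (245,350) to (328,385), with its foot at about (325,412). The hook's end edge runs from (137,337) to the far corner at about (405,455).

```bash
python3 - <<'E'
from h import *
c=snap('top'); b=snap('scene')
for p in ((558,53),(582,137)): w=crop(c,(p[0]+200,p[1]),.067); print(p,w.round(1),rel(w))
def s(p,z): return onz(b,(p[0]+.5)/6-.5+190,(p[1]+.5)/6-.5+150,z)[:2]*1000
for n,p,z in (('line',(245,350),.067),('line',(328,385),.067),('foot',(325,412),.045),('hookN',(137,337),.045),('hookF',(404,454),.045),('hookEdge',(325,424),.045)): w=s(p,z); print(n,w.round(1),rel(w))
E
```

```text
(558, 53) [ 644.9 -263.4] [   1.8 -185.8]
(582, 137) [ 592.  -278.4] [ -53.1 -184.9]
line [538.7 -98.5] [-52.2   2.7]
line [590.3 -83.1] [1.7 2.5]
foot [586.3 -83. ] [-2.1  3.8]
hookN [ 468.4 -122. ] [-126.3    0.5]
hookF [638.9 -72.7] [51.3 -1.6]
hookEdge [593.6 -88.9] [ 3.1 -4. ]
```

```bash
python3 -m jog '[[0.4,-1.3,0,0,0],[0.4,-1.3,0,0,0],[0.4,-1.3,0,0,0],[0.4,-1.3,0,0,0],[0,0,0,0,0],[0,0,0,0,0],[0,0,0,0,0],[0,0,0,0,0]]'; python3 - <<'E'
from h import *
c=look(); print(rel(env.state()['tcp_pos'][:2]*1000))
F=np.mean([snap('scene')['frame'].astype(float) for _ in range(4)],0).astype(np.uint8)
cv2.imwrite('pics/s8.png',cv2.resize(F[193:238,205:265],None,fx=13,fy=13,interpolation=cv2.INTER_CUBIC)[:,:,::-1])
cv2.imwrite('pics/t8.png',cv2.resize(c['frame'][165:270,230:375],None,fx=5,fy=5,interpolation=cv2.INTER_CUBIC)[:,:,::-1])
E
```

```text
t: 11.25
tcp_pos: [0.5445, -0.0295, 0.0572]
tool_rot: [0.568, -0.567, 0.422, -0.422]
wrist_force: [-4.5, 7.0, 9.8]
grip_width: 0.0536
t 11.25 tcp [544.5 -29.5  57.2] jaw 16.8 axis [ 0.     0.001 -1.   ] F [-4.5  7.   9.8] M [0.99 0.82 0.  ] w 0.0536
board [ 594.9 -189.7] [ 58.7 182. ] 16.16
[-26.6  67.1]
```

View pics/s8.png

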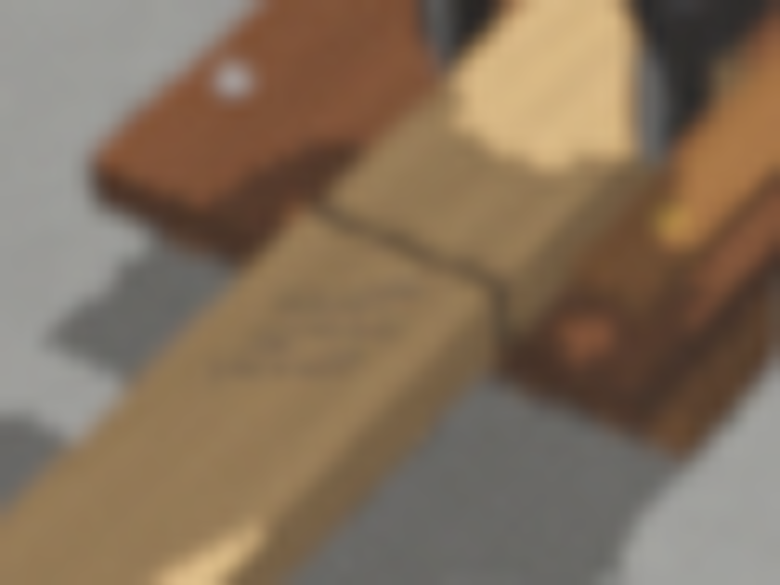

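The line runs from (318,208) to (497,285) across the top, then down the side to its foot at (500,345). The top edge of the hook's end runs from (97,168) towards (640,398) and emerges from behind the board at about (510,345).

```bash
python3 - <<'E'
from h import *
b=snap('scene'); c=snap('top')
def s(p,z): return onz(b,(p[0]+.5)/13-.5+205,(p[1]+.5)/13-.5+193,z)[:2]*1000
for n,p,z in (('line',(318,208),.067),('line',(497,285),.067),('foot',(500,345),.045),('hookN',(97,168),.045),('hook',(235,228),.045),('hookM',(510,347),.045),('hookF',(640,400),.045)): w=s(p,z); print(n,w.round(1),rel(w))
m=boardmask(c); P,r=rect(c,m,.067)
d=np.array([rel(p) for p in P]); print('outer end y',np.percentile(d[:,1],[0,2,5]))
sel=d[(d[:,1]<-60)&(d[:,1]>-170)]; 
for s_ in (sel[sel[:,0]>-15],sel[sel[:,0]<-40]): f=np.polyfit(s_[:,1],s_[:,0],1); print('edge x at y=-100',np.polyval(f,-100).round(2),'tilt deg',np.degrees(f[0]).round(2))
E
```

```text
line [ 538.  -103.7] [-54.3  -2.1]
line [589.8 -88.7] [-0.4 -2.7]
foot [587.7 -87.3] [-2.  -0.7]
hookN [ 466.2 -122.2] [-128.4    0.9]
hook [ 508.9 -109.7] [-83.9   0.5]
hookM [589.9 -85.9] [ 0.5 -0. ]
hookF [625.6 -74.4] [38.1  0.7]
outer end y [-191.6   -190.902 -190.005]
edge x at y=-100 1.05 tilt deg -1.82
edge x at y=-100 -50.38 tilt deg 1.64
```

View pics/t8.png

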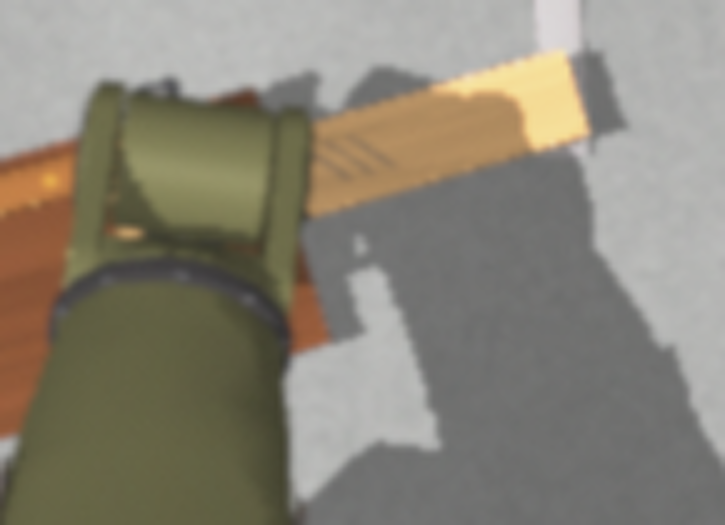

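```bash
python3 -m jog '[[0.7,-0.5,0,0,0],[0.6,-0.4,-0.2,0,0],[0,0,-0.2,0,0],[0,0,-0.1,0,0],[0,0,0,0,0],[0,0,0,0,0],[0,0,0,0,0],[0,0,0,0,0]]'; python3 - <<'E'
from h import *
st(); print(rel(env.state()['tcp_pos'][:2]*1000))
F=[snap(n)['frame'] for n in ('scene','top')]
a=cv2.resize(F[0][193:238,205:265],None,fx=13,fy=13,interpolation=cv2.INTER_CUBIC)
cv2.imwrite('pics/s9.png',a[:,:,::-1])
E
```

```text
t: 12.4
tcp_pos: [0.5447, -0.0296, 0.0571]
tool_rot: [0.568, -0.568, 0.423, -0.42]
wrist_force: [-18.1, 12.3, 25.0]
grip_width: 0.0539
t 12.4 tcp [544.7 -29.6  57.1] jaw 16.81 axis [-0.003  0.002 -1.   ] F [-18.1  12.3  25. ] M [ 2.16  2.91 -0.14] w 0.0539
[-26.5  66.9]
```

```bash
python3 -m jog '[[-0.3,-0.1,0.2,0,0],[-0.3,-0.1,0.2,0,0],[-0.2,-0.1,0,0,0],[0,0,0,0,0],[0,0,0,0,0],[0,0,0,0,0],[0,0,0,0,0],[0,0,0,0,0]]'; python3 - <<'E'
from h import *
st(); print(rel(env.state()['tcp_pos'][:2]*1000))
E
```

```text
t: 13.3
tcp_pos: [0.5448, -0.0303, 0.0572]
tool_rot: [0.568, -0.567, 0.422, -0.421]
wrist_force: [-7.5, 9.3, 12.7]
grip_width: 0.0541
t 13.3 tcp [544.8 -30.3  57.2] jaw 16.8 axis [-0.     0.001 -1.   ] F [-7.5  9.3 12.7] M [ 1.58  1.24 -0.08] w 0.0541
[-26.6  66.2]
```

```bash
python3 - <<'E'
from h import *
c=snap('top'); P,r=rect(c,boardmask(c),.067)
d=np.array([rel(p) for p in P]); print('line y (top, from outer end)',(np.percentile(d[:,1],[2,5])+185).round(1))
# dark line on the scene picture: darkest pixel along the board's axis in hook coordinates, z=67
b=snap('scene'); g=cv2.cvtColor(b['frame'],cv2.COLOR_RGB2GRAY).astype(np.float32); K=b['intrinsics'];T=np.linalg.inv(b['extrinsics'])
ys=np.arange(-14,10,.5); prof=[]
for x in np.arange(-48,-7,4):
    w=HE+np.outer(ys,YH)+x*XH; q=np.c_[w/1000,np.full(len(w),.067),np.ones(len(w))]@T.T
    u=q[:,0]/-q[:,2];v=-q[:,1]/-q[:,2];s=1+b['k1']*(u*u+v*v)
    prof.append(cv2.remap(g,(K[0][0]*u*s+K[0][2]).astype(np.float32)[None],(K[1][1]*v*s+K[1][2]).astype(np.float32)[None],cv2.INTER_LINEAR)[0])
p=np.mean(prof,0); w=np.clip(np.median(p)-3-p,0,None); print('line y (scene)',(ys@w/w.sum()).round(2),'min at',ys[p.argmin()])
st(); print('qvel',np.abs(env.state()['qvel']).max())
E
```

```text
line y (top, from outer end) [-6.7 -5.7]
line y (scene) -3.27 min at -3.5
t 13.4 tcp [544.8 -30.3  57.2] jaw 16.8 axis [-0.     0.001 -1.   ] F [-8.  10.3 12. ] M [ 1.61  1.29 -0.11] w 0.0541
qvel 0.001396856237718598
```

The three estimates of the line are about -6, -3.3 and -7 mm, all inside the 1 to 10 mm window. The press is about 12 N and the arm is still, so I'm handing it in.

```bash
python3 -c "
from h import *
env.job_done(); st()"
```

```text
the job is handed in; nothing more can be done
the job is handed in; nothing more can be done
```

The job is handed in. The arm still holds the pine board flat and square against the fence, with the marker line a few millimetres past the sawing end. I gripped it across its width near the inner end, turned it about 2° square, pushed it onto the fence until the force rose, and slid it out about 75 mm. I never let go.

**Last checks (t = 13.4 s of 32 s)**
- **Line past the end:** the estimates disagree by about 4 mm but all fall inside the 1 to 10 mm window. The top camera gives about 6 mm, the scene camera about 3.3 mm, and the arm's own travel about 7 mm. A rougher scene reading, taken at the foot of the line before the last 0.9 mm of slide, was only about 1.5 mm, so roughly 2 mm now.
- **Fence and squareness:** the push met the fence with almost no twisting moment, so the contact is flush. The jaws stand at 16.8°, and the hook measured 16.3 to 17.0°. The last two fits to the board's edges were spoiled by shadow (-1.8° and +1.6°), so I did not rely on them.
- **Press and grip:** the arm presses down with about 12 N, the jaws are closed on the board with 54 mm showing, and the joints are practically still.
- **Forces on the way:** the largest were about 27 N down and 28 N against the fence.
- **Not checked:** I planned a last close-up, but the picture limit had been reached. I did not measure the bystanders; the arm only passed well above them, and the board passes over the square's blade.

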